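# Hang the lamp and show the chisel's edge to it

## Robot

A 7-joint arm with a two-finger parallel gripper is mounted at the origin on the work surface. World frame = base frame: x ahead of the robot, y to its left, z up, the work surface at z = 0. Lengths are in m, angles in rad, forces in N, time in s.
With the tool pointing down it reaches from about 0.4 to 0.85 m from the base axis. Payload 10.4 kg.
Tool frame: the origin (TCP) lies at the very end of the fingers, on their centre line; the grasp point (between the pads) lies 19 mm behind it; z points along the fingers, y is the line along which they close (so a half turn about z gives the same grasp; the last joint's range is limited). The gripper opens to 85 mm and grips with 20 to 120 N. Pads are 22 mm wide; open, the fingers measure 114 mm over their backs; the gripper's body (76 mm by 85 mm) begins 54 mm behind the grasp point. The pads swing forward as they close: fully open they stand 13 mm farther back than shut.
Start: joints at [-0.023, 0.332, -0.065, 1.46, 0.022, 1.35, -0.088], TCP at [0.625, 0, 0.231] pointing down, gripper open.
Joint ranges: [-2.6, 2.6], [-0.5, 2.12], [-1.47, 1.34], [0.16, 2.42], [-1.27, 4.41], [0.06, 2.06], [-2.6, 2.6]. Speed limits (rad/s): [2.22, 2.22, 2.79, 2.79, 3.14, 3.14, 3.14].

## Interface

Orientations are given as a unit quaternion [x, y, z, w].
In Python, from workcell import * gives the robot as it stands.
- The arm moves only by the tool step_arm, never from a script. Its argument "commands" is one flat list of numbers, 7 for each row, row after row: the finger opening in mm, from 0 to 85.4, then the shift along the world's x, y, z as a fraction of full scale, then the turn, a rotation vector about the world's x, y, z as a fraction of full scale. A call has exactly 10 rows; each row is the pose to reach, as a shift and turn from the pose commanded when the call began, turning the shorter way round; what a row does not reach only later rows make up. Full scale, the value 1, is 0.6 m for a shift and pi rad for a turn. A row lasts 1/8 s, in which the tool goes at most 62.5 mm and 10.7 degrees, less where a joint would pass 70% of its speed; a pose out of reach is approached as far as the arm can. A call with a number of a shift or a turn outside -1 to 1 is refused whole. A call with a gripper value outside its range is refused whole. The fingers move at their own pace and stop on an object; "squeeze" is the grip in N (left out, the last holds). Time passes only in rows, so rows that repeat a pose let the fingers close, or fill a call up. It gives the time, the measured TCP pose, the force, the opening and the grip force at its end, in the units of the state.
- get_obs(): the state, without advancing time (a new reading comes with each control period).
- camera(name): name is "scene" or "side" or "wrist"; returns the picture (420x560x3 uint8, red, green, blue); there is no depth.
- camera_params(name): a dict with "mtx" (3x3 intrinsics, pixels), "extrinsics" (4x4, takes a point from world to camera coordinates); the wrist camera has in their place "tool_from_camera" (4x4, takes a point from camera to tool coordinates, whose origin is the TCP and whose axes are the flange's). Camera axes: x right, y down, z forward; pixel columns grow to the right and rows downward; lengths in m; the calibration is good to about 2 mm. A picture is of the moment at which its call begins: read the wrist's pose just before it. camera_params takes no time and is no camera call.
- hand_in(): hands the job in; it is judged then, once.
The state is a dict: "clock": time; "joint_pos": joint angles; "joint_velocities": joint speeds; "tau": joint torques, N m; "position": TCP position; "ee_rot": TCP orientation; "ft_force": force on the tool from outside, world axes, zero at the start; "torque": the same for the moment, N m; "grip_width": opening from 0.0 (shut) to 1.0 (fully open); "grasp_force": force on a finger pad.
Only numpy, scipy, OpenCV 4.12 (cv2) and the standard library are available. Lean on these libraries where they do the work, as an engineer would, in place of code of your own. Each camera call takes 0.05 s, during which the arm holds its last target. There are 200 camera calls.

## Task

Get ready to check a chisel's edge: hook the small hang-on lamp over the steel rail at least a hand's width (10 cm) to one side of the dark band on the rail, slide it along to the band without lifting it off, and let go so that it hangs there over the band. Then draw the chisel (the tool with the square handle) out of the raked rack, turn it level with its blade lying flat, bevel side up, and hold its cutting edge under the middle of the lamp, a few centimetres below the shade, the chisel touching nothing but the gripper. The program finishes while the robot is still holding the chisel up there; the other tools and the things on the bench stay where they are.

Things in the scene. Friction and masses are not known exactly. Their poses are not given: they have to be found in the camera images.
- rail: Round steel rail, 12 mm thick, level, its axis 240 mm above the bench; origin on the bench under the rail. It runs along this body's y axis from y = -220 mm (free end with a 22 mm knob) to y = +240 mm (a post of 18 mm on an 80 mm foot). Fixed. A thin soundboard (10 mm high with its braces) lies on the bench under it.
- band (a point): Middle of the dark band (14 mm wide) painted flush round the rail, on the rail's axis; its y axis runs along the rail, x square to it, z up. It marks where the lamp shall hang. The rail is free for hooking to 120 mm at least on the longer side.
- lamp: Hang-on lamp, rigid, about 0.22 kg, standing on its shade on the bench; origin at the middle of the shade's open underside, z up. Shade 70 mm across, 47 mm high; above it a flat steel bar, 12 mm thick along y, forms a hook, and above the hook stands a flat wooden grip, 28 mm (x) by 12 mm (y), its top 157 mm above the origin.
- lamp_grip (a point): Middle of the lamp's wooden grip, 141 mm above the shade's underside, 36 mm above the hook's seat; free to be pinched across its 12 mm (lamp's y).
- lamp_hook (a point): Hook's seat: middle of the underside of its top bar, 105 mm above the shade's underside; when hung it lies on the rail's top, 6 mm above the rail's axis. Hook open below, for a rail along the lamp's y: stem on the -x side, lip on the +x side reaching 16 mm down, 24 mm between. The stem steps back under the middle 50 mm below the seat; the shade begins 58 mm below it.
- lamp_mouth (a point): Middle of the shade's open underside (the lamp's origin).
- rack: Raked wooden tool rack, 224 mm wide (y), fixed; origin on the bench below the mouth of its middle slot. Three slots (9 by 27 mm, 55 mm long, open below), 72 mm apart along y, mouths 78 mm above the bench, running down 35 degrees below level towards the rack's +x: the handles stick out up and towards -x.
- chisel_grip (a point): Middle of the chisel's square wooden handle (24 by 24 mm, 100 mm long). x runs along the tool to the cutting edge, y across the blade's width, z out of the bevel side. It stands in any one of the rack's slots, x pointing 35 degrees below level, its handle's end resting on the slot's mouth.
- chisel_edge (a point): Middle of the chisel's cutting edge, 122 mm from chisel_grip along x.
- chisel: The chisel, about 0.14 kg; origin where blade and handle meet, 50 mm from chisel_grip towards the edge, same axes. Blade 72 mm long, 24 mm wide, 5 mm thick, inside the slot at first: draw it 80 mm along its length to free it.
- awl_head (a point): Middle of the ball head (38 mm) of the awl, another tool in the rack; leave it.
- file_handle (a point): Middle of the round handle (27 mm thick, 97 mm long) of the file, another tool in the rack; leave it.
- sander_c (a point): Centre of a cork sanding block lying on the bench, 100 by 60 by 38 mm; leave it.
- glue_c (a point): Centre of a white glue bottle, 56 mm across, 140 mm high; leave it.
- plane_c (a point): Centre of a small block plane, 150 by 50 by 57 mm; leave it.
- weight_center (a point): Centre of a brass weight, 48 mm across, 40 mm high; leave it.
- offcut_c (a point): Centre of a wood offcut, 120 by 30 by 20 mm; leave it.
- pot_c (a point): Centre of an empty white pot, 72 mm across, 95 mm high; leave it.
Mind the look-alikes: they are no part of the job. There is more than one size of the rack; the job needs the smaller.

How it is judged:
By the outcome, as a careful person would: the job done as asked, in the order asked, and still so for the second after the job is handed in, while the arm keeps its last pose, push and grip.
It also fails if it takes over 61 s, if anything falls off the work surface, if the arm or the gripper's body presses on something with over 40 N, if the wrist force passes 120 N, or if a joint passes its speed limit or range.

## Working session

There is one attempt and no reset: what is moved stays moved. The work goes in short steps, Python scripts to look and compute and a tool call to move; the robot and the scene stay as the last step left them, time stands still between calls to the robot, and variables do not carry over. Pictures are saved under pics/ and viewed, at most 10 in all, crops included, and the job is handed in when it is done.

Besides the shell and the picture viewer there is one more tool, called as name(argument=value, ...) on one line, values as JSON. step_arm: Moves the arm, as the interface text tells. Its arguments: {"type":"object","properties":{"commands":{"type":"array","items":{"type":"number"}},"squeeze":{"type":"number"}},"required":["commands"]}

```bash
mkdir -p pics; python3 - <<'E'
from workcell import *
import cv2,json
import numpy as np
np.set_printoptions(precision=4,suppress=True)
for n in ("scene","side"):
    cv2.imwrite(f"pics/{n}0.png",cv2.resize(camera(n)[...,::-1],(800,600),interpolation=cv2.INTER_CUBIC))
    p=camera_params(n);print(n,p["mtx"],p["extrinsics"])
print(camera_params("wrist"));print(get_obs())
E
```

```text
scene [[419.3721   0.     280.7615]
 [  0.     419.3721 207.6057]
 [  0.       0.       1.    ]] [[-0.797   0.604  -0.0056  0.4182]
 [ 0.3916  0.5096 -0.7661 -0.0629]
 [-0.4598 -0.6128 -0.6427  1.6286]
 [ 0.      0.      0.      1.    ]]
side [[418.5824   0.     275.8948]
 [  0.     418.5824 206.7602]
 [  0.       0.       1.    ]] [[ 0.7964 -0.6047  0.0044 -0.4117]
 [-0.3245 -0.4336 -0.8407  0.2709]
 [ 0.5103  0.6681 -0.5415  1.0847]
 [ 0.      0.      0.      1.    ]]
{'mtx': array([[321.1533,   0.    , 284.3379],
       [  0.    , 321.1533, 209.2619],
       [  0.    ,   0.    ,   1.    ]]), 'tool_from_camera': array([[ 0.0003, -0.9504, -0.311 ,  0.0798],
       [ 1.    , -0.0001,  0.0014,  0.0007],
       [-0.0013, -0.311 ,  0.9504, -0.1429],
       [ 0.    ,  0.    ,  0.    ,  1.    ]])}
{'clock': 0.1, 'joint_pos': array([-0.0226,  0.3328, -0.0647,  1.4608,  0.0216,  1.3499, -0.0885]), 'joint_velocities': array([-0.0009, -0.0014, -0.0009, -0.0025,  0.0002, -0.0013, -0.001 ]), 'tau': array([  0.0009, -62.6746,   0.0488, -39.2438,   0.0163,   0.0069,
        -0.0001]), 'position': array([0.6247, 0.    , 0.2306]), 'ee_rot': array([ 0.7071,  0.7071, -0.0004, -0.0004]), 'ft_force': array([0.1964, 0.0594, 0.0105]), 'torque': array([-0.0391,  0.0036,  0.0039]), 'grasp_force': 0.0, 'grip_width': 1.0035415086934725}
```

View pics/scene0.png

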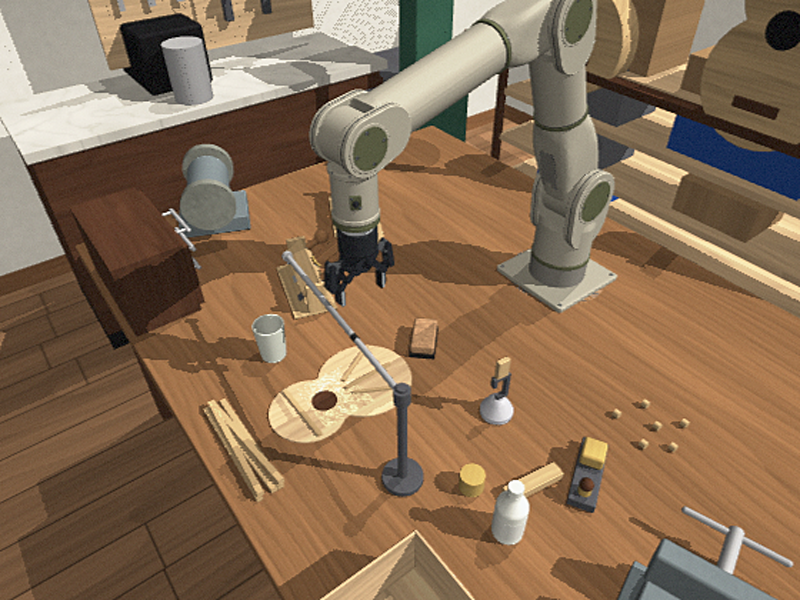

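View pics/side0.png

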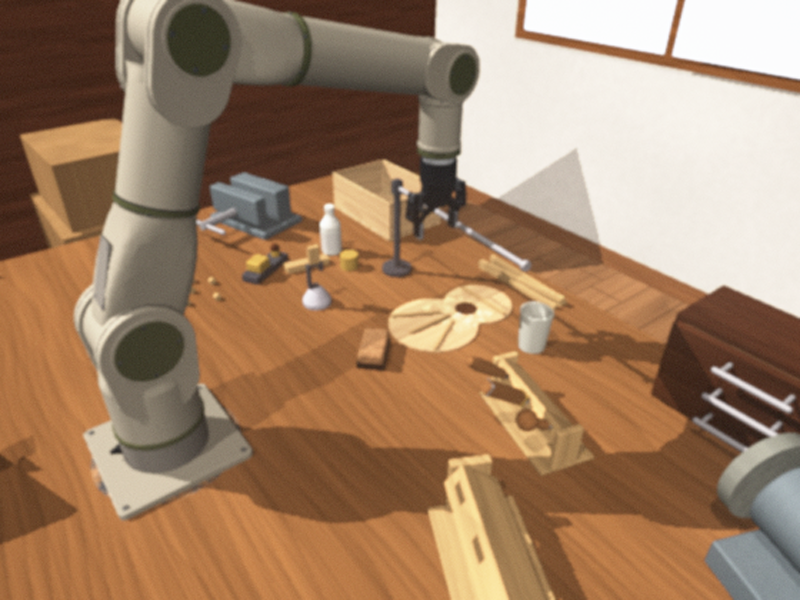

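The scene view shows the rail running from the post top at (402,388) to the knob at (287,256), with the band at (354,338). The lamp shade is at (497,410) with its grip at (502,370), and the small tool rack is at (305,290). The side view shows the lamp shade at (317,298), the post top at (397,186), the knob at (524,265), and the rack with three tools at (530,410). An empty, larger rack stands at (490,540).

```bash
cat > h.py <<'E'
from workcell import *
import cv2,numpy as np,pickle
from scipy.spatial.transform import Rotation as R
np.set_printoptions(precision=4,suppress=True)
S=800/560
def P(n):
    p=camera_params(n);return p["mtx"]@p["extrinsics"][:3]
def snapw(name):
    o=get_obs();T=np.eye(4);T[:3,:3]=R.from_quat(o["ee_rot"]).as_matrix();T[:3,3]=o["position"]
    im=camera("wrist");p=camera_params("wrist")
    M=p["mtx"]@np.linalg.inv(T@p["tool_from_camera"])[:3]
    cv2.imwrite(f"pics/{name}.png",cv2.resize(im[...,::-1],(800,600),interpolation=cv2.INTER_CUBIC))
    cv2.imwrite(f"pics/{name}_raw.png",im[...,::-1]);np.save(f"pics/{name}.npy",M);return M
def W(name):return np.load(f"pics/{name}.npy")
def tri(*obs):  # (P, (u,v) in 800x600 px)
    A=[]
    for M,(u,v) in obs:
        u,v=(u+.5)/S-.5,(v+.5)/S-.5;A+=[u*M[2]-M[0],v*M[2]-M[1]]
    A=np.array(A);X=np.linalg.lstsq(A[:,:3],-A[:,3],rcond=None)[0]
    e=[proj(M,X)-np.array(q) for M,q in obs];return X,np.round(np.abs(e).max(),1)
def proj(M,X):
    q=M@np.append(X,1);return (q[:2]/q[2]+.5)*S-.5
def plane(M,uv,z):
    u,v=[(c+.5)/S-.5 for c in uv];A=np.array([u*M[2]-M[0],v*M[2]-M[1]])
    return np.linalg.solve(A[:,:2],-A[:,3]-A[:,2]*z)
E
python3 - <<'E'
from h import *
s,d=P("scene"),P("side")
for n,a,b in [("posttop",(402,388),(397,184)),("knob",(287,256),(525,265)),("foot",(402,476),(397,268)),("shade",(497,413),(317,303)),("grip",(503,368),(312,254)),("sander",(424,337),(373,347)),("rackL",(305,290),(530,410)),("pot",(271,340),(534,327)),("weight",(472,480),(349,261))]:
    print(n,*tri((s,a),(d,b)))
print("band", plane(s,(354,338),.24))
E
```

```text
posttop [0.7102 0.2472 0.2486] 0.6
knob [ 0.6751 -0.2083  0.2395] 0.2
foot [0.7153 0.2516 0.005 ] 0.6
shade [ 0.4602  0.2468 -0.0042] 1.0
grip [0.4596 0.247  0.1342] 0.0
sander [ 0.4516 -0.0084  0.0194] 0.2
rackL [ 0.5826 -0.3416  0.0121] 0.7
pot [ 0.7544 -0.1922  0.0474] 0.7
weight [0.6215 0.3441 0.0167] 0.9
band [0.7017 0.0926]
```

```bash
python3 -c "
from h import *
snapw('w0')"
```

step_arm(commands=[85, -0.1, 0.1, 0.117, 0, 0, 0, 85, -0.2, 0.2, 0.117, 0, 0, 0, 85, -0.275, 0.3, 0.117, 0, 0, 0, 85, -0.275, 0.333, 0.117, 0, 0, 0, 85, -0.275, 0.333, 0.117, 0, 0, 0, 85, -0.275, 0.333, 0.117, 0, 0, 0, 85, -0.275, 0.333, 0.117, 0, 0, 0, 85, -0.275, 0.333, 0.117, 0, 0, 0, 85, -0.275, 0.333, 0.117, 0, 0, 0, 85, -0.275, 0.333, 0.117, 0, 0, 0])

```text
clock: 1.4
position: [0.4602, 0.1994, 0.3014]
ee_rot: [0.707, 0.707, -0.0, -0.0]
ft_force: [0.6, 0.1, -0.4]
grip_width: 0.995
grasp_force: 0.0
```

```bash
python3 -c "
from h import *
M=snapw('w1');print(get_obs()['position'],proj(M,[.46,.247,.157]),proj(M,[.46,.247,0]))
a=cv2.imread('pics/w0.png');b=cv2.imread('pics/w1.png')
cv2.imwrite('pics/both.png',cv2.resize(np.vstack([a[100:600],b[:600]]),None,fx=.54,fy=.54,interpolation=cv2.INTER_AREA))
cv2.imwrite('pics/sc1.png',cv2.resize(camera('side')[180:350,250:450,::-1],None,fx=3.5,fy=3.5,interpolation=cv2.INTER_CUBIC))
"
```

```text
[0.4602 0.1996 0.3014] [404.2737 203.9768] [404.8105 185.0104]
```

View pics/w1.png

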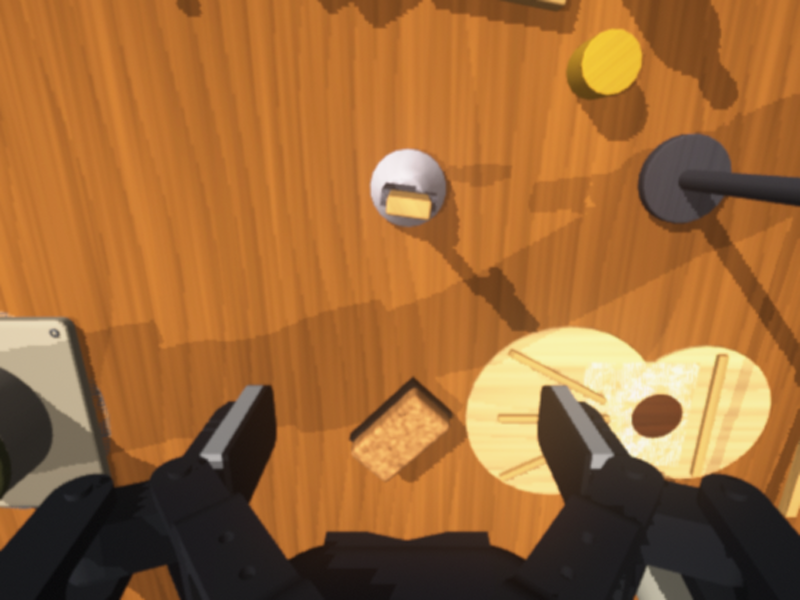

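The wrist view shows the lamp's wooden grip top with corners near (389,194), (433,199), (430,219) and (386,215). That puts its long side about 6.5° off world x. Next I need a closer look at the hook's direction, the band and the rack.

```bash
python3 -c "
from h import *
a=camera('scene')[...,::-1];b=camera('side')[...,::-1]
cv2.imwrite('pics/side1_raw.png',b);cv2.imwrite('pics/scene1_raw.png',a)
c=lambda i,x,y,w,h,W,H:cv2.resize(i[y:y+h,x:x+w],(W,H),interpolation=cv2.INTER_CUBIC)
# lamp crops 40x60 @5 ; rail; rack
top=np.hstack([c(a,328,245,50,50,250,250),c(b,197,172,50,50,250,250),c(b,265,115,60,50,300,250)])
bot=np.hstack([c(a,185,155,80,70,400,350),c(b,320,240,100,87,400,350)])
print(top.shape,bot.shape)
cv2.imwrite('pics/m1.png',np.vstack([top,bot]) if top.shape[1]==bot.shape[1] else np.vstack([np.pad(top,((0,0),(0,0),(0,0))),np.zeros((0,800,3),np.uint8)]) if 0 else np.vstack([cv2.copyMakeBorder(top,0,0,0,800-top.shape[1],0),bot]))
"
```

```text
(250, 800, 3) (350, 800, 3)
```

View pics/m1.png

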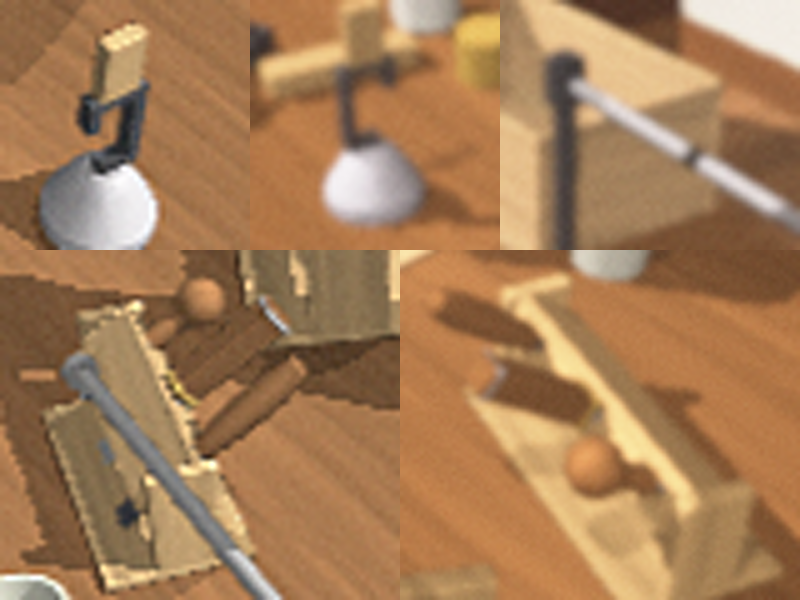

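View pics/w0.png

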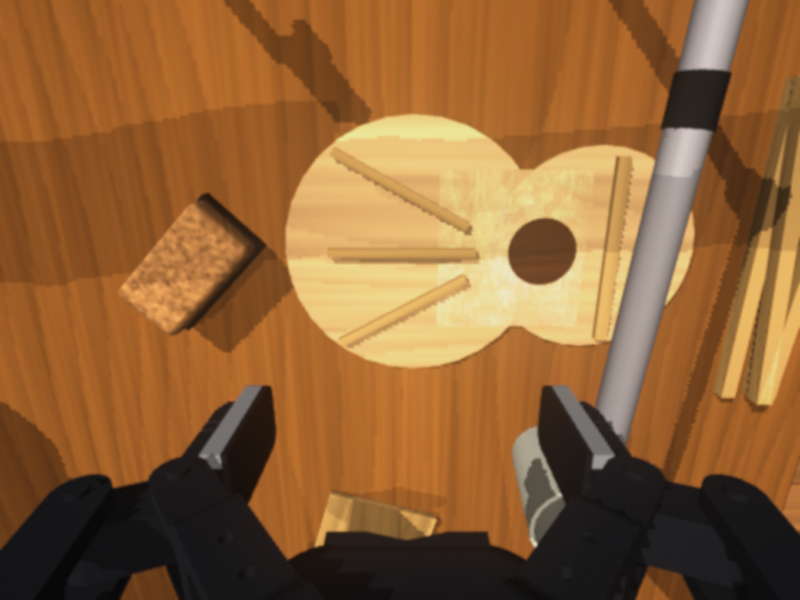

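The crops show the lamp's hook lip on the world +x side with the stem on -x. The chisel (square handle) is in the middle slot of the small rack, between the ball awl and the round file. In w0 the band is centred at (696,99), and in the raw side picture at (303.5,146.2).

```bash
python3 - <<'E'
from h import *
s,d,w0,w1=P("scene"),P("side"),W("w0"),W("w1")
up=lambda u,v:((u+.5)*S-.5,(v+.5)*S-.5)
b=tri((s,(354,338)),(d,up(303.6,146.2)),(w0,(696.5,99)));print("band",*b, plane(w0,(696.5,99),.24))
print("rail pts w0",plane(w0,(718,20),.24),plane(w0,(633,347),.24))
print("edges",plane(w0,(664,128),.24),plane(w0,(715,128),.24))
t=tri((s,up(352.6,252)),(d,up(219.4,172.8)),(w1,(409.5,207)));print("griptop",*t,plane(w1,(409.5,207),.157))
c=[plane(w1,q,.157) for q in [(389,194),(433,199),(430,219),(386,215)]];print(c,np.mean(c,0))
v=c[1]-c[0]+c[2]-c[3];print("yaw",np.degrees(np.arctan2(v[1],v[0])))
# shade circle bottom/outline
im=cv2.imread("pics/w1_raw.png")
print(plane(w1,(409,188),0.02))
E
```

```text
band [0.7018 0.0932 0.2404] 4.2 [0.7033 0.0926]
rail pts w0 [0.7051 0.1112] [0.6974 0.0202]
edges [0.6958 0.0853] [0.7097 0.0853]
griptop [0.4618 0.2447 0.1541] 2.4 [0.4632 0.2452]
[array([0.4507, 0.253 ]), array([0.4777, 0.25  ]), array([0.476 , 0.2378]), array([0.4486, 0.2403])] [0.4632 0.2453]
yaw -5.7883698111242925
[0.4638 0.2458]
```

step_arm(commands=[60, 0.0055, 0.02, 0, 0, 0, 0.06, 60, 0.0055, 0.04, 0, 0, 0, 0.12, 60, 0.0055, 0.06, 0, 0, 0, 0.18, 60, 0.0055, 0.076, 0, 0, 0, 0.24, 60, 0.0055, 0.076, -0.04, 0, 0, 0.3, 60, 0.0055, 0.076, -0.08, 0, 0, 0.36, 60, 0.0055, 0.076, -0.12, 0, 0, 0.42, 60, 0.0055, 0.076, -0.15, 0, 0, 0.469, 60, 0.0055, 0.076, -0.167, 0, 0, 0.469, 60, 0.0055, 0.076, -0.167, 0, 0, 0.469])

```text
clock: 2.85
position: [0.4632, 0.2453, 0.201]
ee_rot: [0.05, 0.999, -0.0, -0.0]
ft_force: [0.3, 0.4, -0.4]
grip_width: 0.706
grasp_force: 0.0
```

```bash
python3 -c "
from h import *
M=snapw('w2');o=get_obs();print(o['position'],o['ee_rot'],o['joint_pos'])
print([proj(M,[x,y,.157]) for x,y in [(.4507,.253),(.4777,.25),(.476,.2378),(.4486,.2403)]])
"
```

```text
[0.4634 0.2455 0.2017] [0.0502 0.9987 0.0001 0.0001] [-0.2595  0.1513 -0.344   1.7519  0.0535  1.2473  0.8535]
[array([421.0887, 309.1518]), array([419.8879, 366.0611]), array([392.5471, 365.1219]), array([391.3269, 307.3709])]
```

View pics/w2.png

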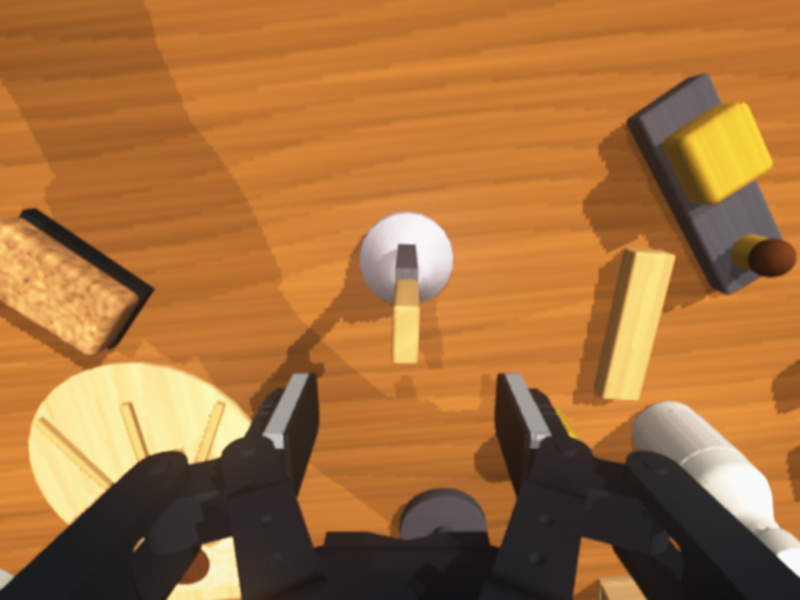

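The grip top is centred at (406,335), within 2 px of the prediction, and square to the fingers. I'll descend and close.

step_arm(commands=[60, 0, 0, -0.05, 0, 0, 0, 60, 0, 0, -0.1, 0, 0, 0, 60, 0, 0, -0.13, 0, 0, 0, 60, 0, 0, -0.13, 0, 0, 0, 5, 0, 0, -0.13, 0, 0, 0, 5, 0, 0, -0.13, 0, 0, 0, 5, 0, 0, -0.13, 0, 0, 0, 5, 0, 0, -0.13, 0, 0, 0, 5, 0, 0, -0.13, 0, 0, 0, 5, 0, 0, -0.13, 0, 0, 0], squeeze=50)

```text
clock: 4.15
position: [0.4639, 0.2455, 0.1241]
ee_rot: [0.049, 0.999, 0.0, 0.001]
ft_force: [0.4, -1.3, 5.9]
grip_width: 0.138
grasp_force: 50.8
```

step_arm(commands=[5, 0, 0, 0.07, 0, 0, 0, 5, 0, 0, 0.16, 0, 0, 0, 5, 0, -0.02, 0.25, 0, 0, 0, 5, 0.03, -0.09, 0.282, 0, 0, 0.0055, 5, 0.07, -0.17, 0.282, 0, 0, 0.0055, 5, 0.11, -0.25, 0.282, 0, 0, 0.0055, 5, 0.15, -0.33, 0.282, 0, 0, 0.0055, 5, 0.19, -0.41, 0.282, 0, 0, 0.0055, 5, 0.228, -0.463, 0.282, 0, 0, 0.0055, 5, 0.228, -0.463, 0.282, 0, 0, 0.0055])

```text
clock: 5.4
position: [0.6006, -0.036, 0.2912]
ee_rot: [0.043, 0.999, -0.001, -0.001]
ft_force: [-0.1, 0.8, -1.8]
grip_width: 0.128
grasp_force: 49.8
```

```bash
python3 -c "
from h import *
M=snapw('w3');o=get_obs();print(o['position'],o['ee_rot'],o['ft_force'])
a=camera('scene')[...,::-1];cv2.imwrite('pics/s3_raw.png',a)
b=camera('side')[...,::-1];cv2.imwrite('pics/d3_raw.png',b)
sp,dp=P('scene'),P('side');p=o['position']-[0,0,.019]
for q in (sp,dp): print('seat px',proj(q,p)/S)
c=lambda i,x,y:cv2.resize(i[y:y+75,x:x+100],(400,300),interpolation=cv2.INTER_CUBIC)
f=lambda q:(proj(q,p)/S).astype(int)-[50,30]
L=np.hstack([c(a,*f(sp)),c(b,*f(dp))])
w=cv2.imread('pics/w3.png')[:300]
cv2.imwrite('pics/m3.png',np.vstack([L,w]));print(f(sp),f(dp))
"
```

```text
[ 0.6001 -0.0336  0.2914] [ 0.0412  0.9992  0.     -0.001 ] [ 0.8884  0.6526 -3.2512]
seat px [252.2699 188.9711]
seat px [306.1391 159.493 ]
[202 158] [256 129]
```

View pics/m3.png

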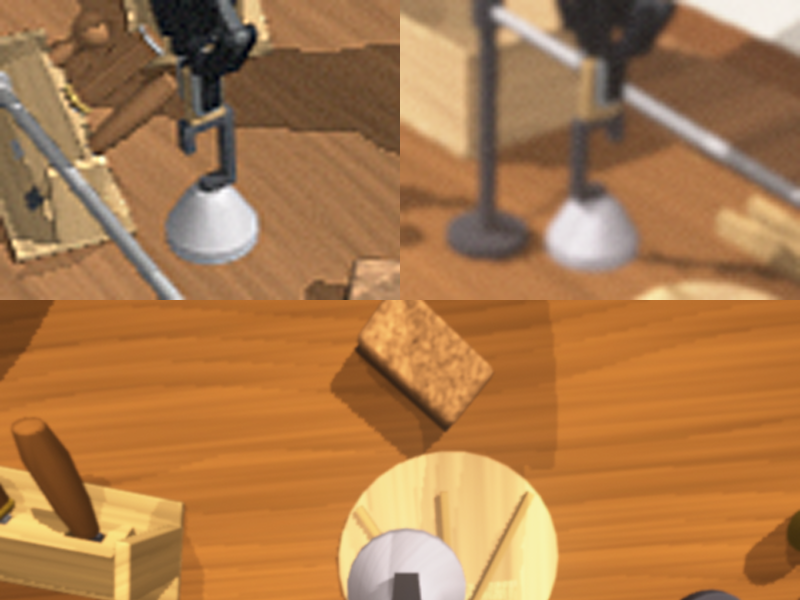

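The crops show the lamp hanging upright in the grip, with the hook clear on the -x side of the rail and the lip toward +x.

step_arm(commands=[5, 0.05, 0, 0, 0, 0, 0, 5, 0.1, 0, 0, 0, 0, 0, 5, 0.13, 0, 0, 0, 0, 0, 5, 0.154, 0, 0, 0, 0, 0, 5, 0.154, 0, 0, 0, 0, 0, 5, 0.154, 0, -0.012, 0, 0, 0, 5, 0.154, 0, -0.024, 0, 0, 0, 5, 0.154, 0, -0.034, 0, 0, 0, 5, 0.154, 0, -0.039, 0, 0, 0, 5, 0.154, 0, -0.039, 0, 0, 0])

```text
clock: 6.8
position: [0.6924, -0.0324, 0.2689]
ee_rot: [0.04, 0.999, 0.0, -0.0]
ft_force: [0.0, -0.5, -2.2]
grip_width: 0.133
grasp_force: 49.7
```

```bash
python3 -c "
from h import *
o=get_obs();print(o['position'],o['ee_rot'],o['ft_force'],o['torque'])
a=camera('scene')[...,::-1];b=camera('side')[...,::-1]
sp,dp=P('scene'),P('side');p=o['position']-[0,0,.019]
f=lambda q:(proj(q,p)/S).astype(int)-[32,20]
c=lambda i,x,y:cv2.resize(i[y:y+60,x:x+64],(400,375),interpolation=cv2.INTER_CUBIC)
cv2.imwrite('pics/m4.png',np.hstack([c(a,*f(sp)),c(b,*f(dp))]))
"
```

```text
[ 0.6924 -0.0324  0.2689] [ 0.0401  0.9992  0.     -0.0002] [ 0.0094 -0.4583 -2.1542] [-0.0438 -0.0893 -0.0327]
```

View pics/m4.png

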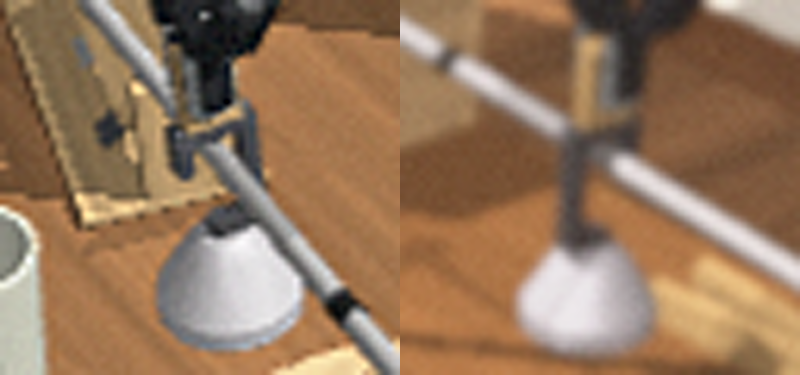

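The rail lies inside the hook, between lip and stem. I'll settle it onto the rail.

step_arm(commands=[5, 0, 0, -0.001, 0, 0, 0, 5, 0, 0, -0.002, 0, 0, 0, 5, 0, 0, -0.003, 0, 0, 0, 5, 0, 0, -0.004, 0, 0, 0, 5, 0, 0, -0.005, 0, 0, 0, 5, 0, 0, -0.006, 0, 0, 0, 5, 0, 0, -0.007, 0, 0, 0, 5, 0, 0, -0.007, 0, 0, 0, 5, 0, 0, -0.007, 0, 0, 0, 5, 0, 0, -0.007, 0, 0, 0])

```text
clock: 8.15
position: [0.6926, -0.0324, 0.2652]
ee_rot: [0.04, 0.999, 0.0, 0.0]
ft_force: [-1.0, 0.3, 0.2]
grip_width: 0.127
grasp_force: 50.0
```

step_arm(commands=[5, 0.0008, 0.01, -0.001, 0, 0, 0, 5, 0.003, 0.037, -0.001, 0, 0, 0, 5, 0.0054, 0.067, -0.001, 0, 0, 0, 5, 0.0078, 0.097, -0.001, 0, 0, 0, 5, 0.0102, 0.127, -0.001, 0, 0, 0, 5, 0.0126, 0.157, -0.001, 0, 0, 0, 5, 0.015, 0.187, -0.001, 0, 0, 0, 5, 0.0165, 0.205, -0.001, 0, 0, 0, 5, 0.0168, 0.209, -0.001, 0, 0, 0, 5, 0.0168, 0.209, -0.001, 0, 0, 0])

```text
clock: 9.4
position: [0.7026, 0.0944, 0.265]
ee_rot: [0.039, 0.999, 0.0, 0.0]
ft_force: [-0.1, -2.0, 5.5]
grip_width: 0.136
grasp_force: 51.0
```

```bash
python3 -c "
from h import *
o=get_obs();print(o['position'],o['ee_rot'],o['ft_force'],o['torque'])
a=camera('scene')[...,::-1];b=camera('side')[...,::-1]
cv2.imwrite('pics/s5_raw.png',a);cv2.imwrite('pics/d5_raw.png',b)
sp,dp=P('scene'),P('side');p=o['position']-[0,0,.019]
f=lambda q:(proj(q,p)/S).astype(int)-[32,20]
c=lambda i,x,y:cv2.resize(i[y:y+60,x:x+64],(400,375),interpolation=cv2.INTER_CUBIC)
cv2.imwrite('pics/m5.png',np.hstack([c(a,*f(sp)),c(b,*f(dp))]))
"
```

```text
[0.7026 0.0944 0.265 ] [0.0395 0.9992 0.0002 0.0004] [-0.0603 -1.9969  5.4946] [-0.7381  0.1299  0.0207]
```

View pics/m5.png

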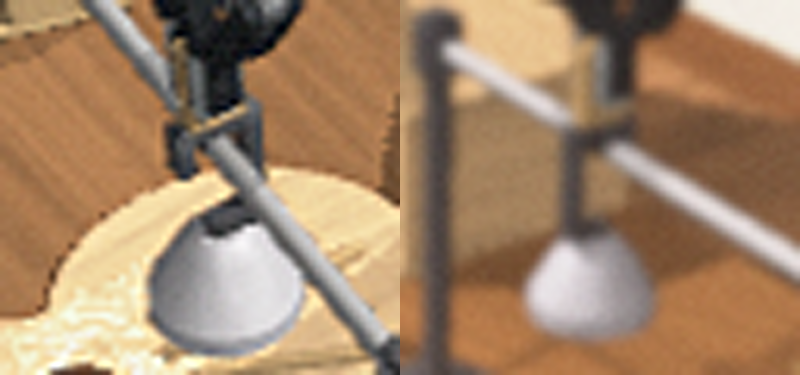

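The lamp is on the rail and hides the band under its hook. I'll let go and rise straight up.

step_arm(commands=[20, 0, 0, 0, 0, 0, 0, 35, 0, 0, 0, 0, 0, 0, 50, 0, 0, 0, 0, 0, 0, 50, 0, 0, 0, 0, 0, 0, 50, 0, 0, 0.03, 0, 0, 0, 50, 0, 0, 0.07, 0, 0, 0, 50, 0, 0, 0.12, 0, 0, 0, 50, -0.04, -0.06, 0.16, 0, 0, 0, 50, -0.1, -0.15, 0.16, 0, 0, 0, 50, -0.16, -0.24, 0.16, 0, 0, 0])

```text
clock: 10.75
position: [0.6084, -0.0483, 0.3621]
ee_rot: [0.04, 0.999, 0.0, 0.001]
ft_force: [0.2, -0.6, -0.1]
grip_width: 0.589
grasp_force: 0.0
```

```bash
python3 -c "
from h import *
o=get_obs();print(o['position'],o['ee_rot'])
a=camera('scene')[...,::-1];b=camera('side')[...,::-1]
cv2.imwrite('pics/s6_raw.png',a);cv2.imwrite('pics/d6_raw.png',b)
a0=cv2.imread('pics/s5_raw.png');b0=cv2.imread('pics/d5_raw.png')
# lamp shift between s5 and s6 by shade template
for n,i0,i1 in(('scene',a0,a),('side',b0,b)):
    q=(proj(P(n),[.7026,.0944,.165])/S).astype(int);x,y=q-[14,12]
    t=i0[y:y+24,x:x+28];r=cv2.matchTemplate(i1[y-15:y+39,x-15:x+43],t,cv2.TM_CCOEFF_NORMED);print(n,cv2.minMaxLoc(r)[1::2])
"
```

```text
[ 0.6084 -0.0483  0.3621] [0.0399 0.9992 0.     0.0011]
scene (0.9795452356338501, (15, 15))
side (0.9771476984024048, (15, 15))
```

```bash
python3 - <<'E'
from h import *
s,d,w3=P("scene"),P("side"),W("w3")
up=lambda u,v:((u+.5)*S-.5,(v+.5)*S-.5)
sc=lambda x,y:up(185+x/5,155+(y-250)/5); sd=lambda x,y:up(320+(x-400)/4,240+(y-250)/4)
for n,a,b in [("ball",sc(203,300),sd(593,466)),("chisel end",sc(270,320),sd(487,373)),("chisel ferrule",sc(183,387),sd(590,412)),("file end",sc(292,372),sd(447,308)),("file base",sc(212,438),sd(540,342))]:
    print(n,*tri((s,a),(d,b)))
print("file base/end w3",plane(w3,(88,232),.08),plane(w3,(30,128),.135))
e=[plane(w3,q,.08) for q in [(0,168),(183,200)]];v=e[0]-e[1];print(e,np.degrees(np.arctan2(v[1],v[0])))
E
```

```text
ball [ 0.4784 -0.4111  0.1013] 1.2
chisel end [ 0.4681 -0.3299  0.1228] 1.1
chisel ferrule [ 0.5332 -0.3594  0.075 ] 2.7
file end [ 0.4914 -0.2679  0.1222] 1.8
file base [ 0.5522 -0.2928  0.0779] 4.1
file base/end w3 [ 0.5618 -0.2808] [ 0.4901 -0.258 ]
[array([ 0.5096, -0.3317]), array([ 0.5441, -0.2016])] -104.84751679632198
```

step_arm(commands=[50, -0.05, -0.08, 0, 0, 0, -0.02, 50, -0.1, -0.16, 0, 0, 0, -0.04, 50, -0.13, -0.24, 0, 0, 0, -0.064, 50, -0.15, -0.32, -0.02, 0, 0, -0.064, 50, -0.17, -0.4, -0.06, 0, 0, -0.064, 50, -0.178, -0.47, -0.1, 0, 0, -0.064, 50, -0.178, -0.482, -0.118, 0, 0, -0.064, 50, -0.178, -0.482, -0.118, 0, 0, -0.064, 50, -0.178, -0.482, -0.118, 0, 0, -0.064, 50, -0.178, -0.482, -0.118, 0, 0, -0.064])

```text
clock: 12.1
position: [0.5033, -0.3352, 0.2907]
ee_rot: [0.139, 0.99, -0.0, 0.001]
ft_force: [0.6, -0.2, -0.5]
grip_width: 0.586
grasp_force: 0.0
```

```bash
cat > fit.py <<'E'
from h import *
from scipy.optimize import differential_evolution
def box(p): # grip x,y,z,yaw -> top face + bottom corners of handle, pitch 35
    x,y,z,yaw=p;Rm=R.from_euler("ZY",[yaw,np.radians(35)]).as_matrix()
    return np.array([x,y,z])+np.array([[sx*.05,sy*.012,.012] for sx,sy in((-1,-1),(-1,1),(.9,1),(.9,-1))])@Rm.T
def prep(name):
    g=cv2.GaussianBlur(cv2.imread(f"pics/{name}_raw.png"),(0,0),1.2).astype(float)
    m=np.sqrt(sum(cv2.Sobel(g,cv2.CV_64F,*k,ksize=3)**2 for k in((1,0),(0,1))).sum(2))
    return np.minimum(m,200),W(name)
def score(p,D):
    c=box(p);t=0
    for m,M in D:
        for i,j in((0,1),(1,2),(3,0)):
            q=[proj(M,c[i]+(c[j]-c[i])*a)/S for a in np.linspace(.05,.95,25)]
            q=np.array(q,np.float32);t+=cv2.remap(m.astype(np.float32),q[None,:,:1],q[None,:,1:],cv2.INTER_LINEAR).mean()
    return -t
def fit(names,bz=(.09,.125),seed=0):
    D=[prep(n) for n in names]
    return differential_evolution(score,[(.47,.54),(-.37,-.31),bz,(-.5,-.1)],args=(D,),seed=seed,tol=1e-4,popsize=20,maxiter=60)
E
python3 - <<'E'
from fit import *
snapw('w7');o=get_obs();print(o['position'],o['ee_rot'],o['joint_pos'])
for b in((.09,.125),(.1062,.1072)):
  r=fit(['w7'],b);print(r.x,np.degrees(r.x[3]),r.fun)
E
```

```text
[ 0.5031 -0.3353  0.2905] [ 0.1393  0.9902 -0.0001  0.0007] [ 0.4112  0.2593  0.1258  1.4341 -0.0328  1.4489  1.828 ]
[ 0.5027 -0.3427  0.0942 -0.2865] -16.417850634520796 -597.9698486328125
[ 0.501  -0.3416  0.1062 -0.2784] -15.948771969458477 -593.9520874023438
```

step_arm(commands=[45, 0.01, -0.006, 0, 0.0135, 0.047, 0, 45, 0.02, -0.012, 0, 0.027, 0.094, 0, 45, 0.0328, -0.0217, 0, 0.0405, 0.14, 0, 45, 0.0328, -0.0217, -0.04, 0.0537, 0.187, 0, 45, 0.0328, -0.0217, -0.1, 0.0537, 0.187, 0, 45, 0.0328, -0.0217, -0.16, 0.0537, 0.187, 0, 45, 0.0328, -0.0217, -0.21, 0.0537, 0.187, 0, 45, 0.0328, -0.0217, -0.229, 0.0537, 0.187, 0, 45, 0.0328, -0.0217, -0.229, 0.0537, 0.187, 0, 45, 0.0328, -0.0217, -0.229, 0.0537, 0.187, 0])

```text
clock: 13.4
position: [0.5227, -0.3495, 0.1538]
ee_rot: [0.134, 0.945, 0.041, -0.297]
ft_force: [-0.5, 1.1, -0.1]
grip_width: 0.53
grasp_force: 0.0
```

```bash
python3 - <<'E'
from fit import *
snapw('w8');o=get_obs();print(o['position'],o['joint_pos'])
Rm=R.from_quat(o['ee_rot']).as_matrix();print(Rm)
for n in (['w7','w8'],['w8']):
  r=fit(n);print(r.x,np.degrees(r.x[3]),r.fun)
D=[prep('w8')];print('w8 pred',proj(W('w8'),[.501,-.342,.1065])/S,[proj(W('w8'),q)/S for q in box(r.x)])
E
```

```text
[ 0.5226 -0.3495  0.1537] [ 0.2761  0.8868  0.3828  0.9652 -0.1108  1.9163  1.898 ]
[[-0.7879  0.2772 -0.5498]
 [ 0.2281  0.9608  0.1575]
 [ 0.572  -0.0013 -0.8203]]
[ 0.5027 -0.3426  0.0944 -0.281 ] -16.09951213071675 -1148.6749267578125
[ 0.5009 -0.342   0.0981 -0.2809] -16.09536120025918 -559.6897583007812
w8 pred [286.0139 243.2307] [array([266.1306, 178.0101]), array([305.9259, 178.0114]), array([303.0984, 311.8238]), array([268.6113, 311.8053])]
```

step_arm(commands=[45, -0.015, 0.005, -0.025, 0, 0, 0, 45, -0.03, 0.01, -0.05, 0, 0, 0, 45, -0.045, 0.015, -0.075, 0, 0, 0, 45, -0.0622, 0.0205, -0.1045, 0, 0, 0, 45, -0.0622, 0.0205, -0.1045, 0, 0, 0, 15, -0.0622, 0.0205, -0.1045, 0, 0, 0, 15, -0.0622, 0.0205, -0.1045, 0, 0, 0, 15, -0.0622, 0.0205, -0.1045, 0, 0, 0, 15, -0.0622, 0.0205, -0.1045, 0, 0, 0, 15, -0.0622, 0.0205, -0.1045, 0, 0, 0], squeeze=60)

```text
clock: 14.7
position: [0.4856, -0.3373, 0.0906]
ee_rot: [0.134, 0.945, 0.041, -0.297]
ft_force: [1.5, -1.4, 5.4]
grip_width: 0.274
grasp_force: 60.6
```

step_arm(commands=[15, -0.0066, 0.0019, 0.0048, 0, 0, 0, 15, -0.0131, 0.0038, 0.0095, 0, 0, 0, 15, -0.0197, 0.0057, 0.0143, 0, 0, 0, 15, -0.0262, 0.0076, 0.0191, 0, 0, 0, 15, -0.0328, 0.0095, 0.0238, 0, 0, 0, 15, -0.0393, 0.0114, 0.0286, 0, 0, 0, 15, -0.0459, 0.0133, 0.0334, 0, 0, 0, 15, -0.0524, 0.0152, 0.0381, 0, 0, 0, 15, -0.0524, 0.0152, 0.0381, 0, 0, 0, 15, -0.0524, 0.0152, 0.0381, 0, 0, 0])

```text
clock: 15.95
position: [0.4528, -0.3278, 0.1125]
ee_rot: [0.134, 0.944, 0.042, -0.299]
ft_force: [-0.5, 0.2, 4.0]
grip_width: 0.27
grasp_force: 60.2
```

```bash
python3 -c "
from h import *
o=get_obs();print(o['position'],o['ee_rot'],o['joint_pos'],o['ft_force'],o['torque'])"
```

```text
[ 0.4528 -0.3278  0.1125] [ 0.1338  0.944   0.0419 -0.2986] [ 0.2379  0.7578  0.3849  1.2799 -0.0781  1.7352  1.9037] [-0.4624  0.1918  3.9626] [-0.1175 -0.4767  0.0102]
```

step_arm(commands=[15, -0.0136, 0.0039, 0.0099, 0, 0, 0, 15, -0.0271, 0.0079, 0.0197, 0, 0, 0, 15, -0.0407, 0.0118, 0.0295, 0, 0, 0, 15, -0.0543, 0.0157, 0.0394, 0, 0, 0, 15, -0.0678, 0.0197, 0.0492, 0, 0, 0, 15, -0.0814, 0.0236, 0.0591, 0, 0, 0, 15, -0.0814, 0.0236, 0.11, 0, 0, 0, 15, -0.0814, 0.0236, 0.17, 0, 0, 0, 15, -0.0814, 0.0236, 0.23, 0, 0, 0, 15, -0.0814, 0.0236, 0.23, 0, 0, 0])

```text
clock: 17.2
position: [0.4049, -0.3143, 0.2529]
ee_rot: [0.134, 0.945, 0.041, -0.296]
ft_force: [0.4, 0.4, -2.1]
grip_width: 0.274
grasp_force: 59.8
```

```bash
python3 -c "
from h import *
o=get_obs();print(o['position'],o['ee_rot'],o['joint_pos'],o['ft_force'],o['torque'])"
```

```text
[ 0.4049 -0.3143  0.2529] [ 0.1341  0.9449  0.041  -0.2958] [ 0.2068  0.5369  0.4239  1.3137 -0.0097  1.907   1.9282] [ 0.3896  0.4139 -2.0759] [-0.2528 -0.6709 -0.0066]
```

step_arm(commands=[15, 0.03, 0.04, 0.07, -0.01, -0.035, 0, 15, 0.06, 0.09, 0.14, -0.02, -0.07, 0, 15, 0.1, 0.15, 0.2, -0.03, -0.105, 0, 15, 0.14, 0.21, 0.26, -0.04, -0.14, 0, 15, 0.18, 0.28, 0.31, -0.0537, -0.187, 0, 15, 0.22, 0.35, 0.35, -0.0537, -0.187, 0, 15, 0.26, 0.42, 0.39, -0.0537, -0.187, 0, 15, 0.3, 0.48, 0.41, -0.0537, -0.187, 0, 15, 0.325, 0.523, 0.41, -0.0537, -0.187, 0, 15, 0.325, 0.523, 0.41, -0.0537, -0.187, 0])

```text
clock: 18.45
position: [0.6002, 0.0028, 0.494]
ee_rot: [0.138, 0.99, -0.0, -0.002]
ft_force: [-0.4, -0.4, -1.2]
grip_width: 0.273
grasp_force: 59.8
```

```bash
python3 -c "
from h import *
o=get_obs();print(o['position'],o['ee_rot'],o['joint_pos'],o['ft_force'])
for n in ('scene','side'):cv2.imwrite(f'pics/{n}9.png',camera(n)[...,::-1])
np.save('pics/o9.npy',np.r_[o['position'],o['ee_rot']])"
```

```text
[0.6002 0.0028 0.494 ] [ 0.1382  0.9904 -0.0001 -0.0018] [-0.2433  0.3017  0.2436  0.968  -0.0758  1.883   1.2601] [-0.3941 -0.4389 -1.2103]
```

step_arm(commands=[15, 0, 0, 0, -0.04, 0.03, 0, 15, 0, 0, 0, -0.08, 0.06, 0, 15, 0, 0, 0, -0.12, 0.09, 0, 15, 0, 0, 0, -0.15, 0.113, 0, 15, 0, 0, 0, -0.15, 0.113, 0, 15, 0, 0, 0, -0.15, 0.113, 0, 15, 0, 0, 0, -0.15, 0.113, 0, 15, 0, 0, 0, -0.15, 0.113, 0, 15, 0, 0, 0, -0.15, 0.113, 0, 15, 0, 0, 0, -0.15, 0.113, 0])

```text
clock: 19.8
position: [0.5877, 0.1425, 0.5071]
ee_rot: [-0.002, 0.964, -0.266, -0.024]
ft_force: [3.6, -1.9, -1.3]
grip_width: 0.267
grasp_force: 60.4
```

```bash
python3 -c "
from h import *
o=get_obs();print(o['position'],o['ee_rot'],o['joint_pos'],o['ft_force'])
for n in ('scene','side'):cv2.imwrite(f'pics/{n}10.png',camera(n)[...,::-1])
np.save('pics/o10.npy',np.r_[o['position'],o['ee_rot']])
for k in (9,10):
    v=np.load(f'pics/o{k}.npy');Rm=R.from_quat(v[3:]).as_matrix()
    for n in ('scene','side'):
        print(k,n,[proj(P(n),v[:3]+Rm@[-x,0,-.022])/S for x in (.058,.094,.13)])
"
```

```text
[0.5877 0.1425 0.5071] [-0.002   0.9636 -0.2664 -0.0244] [-1.0175  0.644   1.0844  0.8076 -0.0239  2.0581  1.5512] [ 3.5862 -1.8527 -1.3063]
9 scene [array([232.6521, 120.9534]), array([218.0176, 123.7419]), array([203.0915, 126.5859])]
9 side [array([320.8425,  70.0575]), array([332.6909,  68.8822]), array([344.3103,  67.7295])]
10 scene [array([277.3981, 146.2007]), array([263.683 , 152.3567]), array([249.4882, 158.7279])]
10 side [array([280.4708,  55.8799]), array([290.0355,  54.8128]), array([299.3135,  53.7776])]
```

```bash
python3 -c "
from h import *
L=[]
for f,(u,v) in (('scene9',(216,124)),('scene10',(262,153)),('side9',(334,69)),('side10',(292,54))):
    i=cv2.imread(f'pics/{f}.png');L.append(cv2.resize(i[v-18:v+19,u-25:u+25],(400,296),interpolation=cv2.INTER_CUBIC))
cv2.imwrite('pics/m10.png',np.vstack([np.hstack(L[:2]),np.hstack(L[2:])]))"
```

```text
(no output)
```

View pics/m10.png

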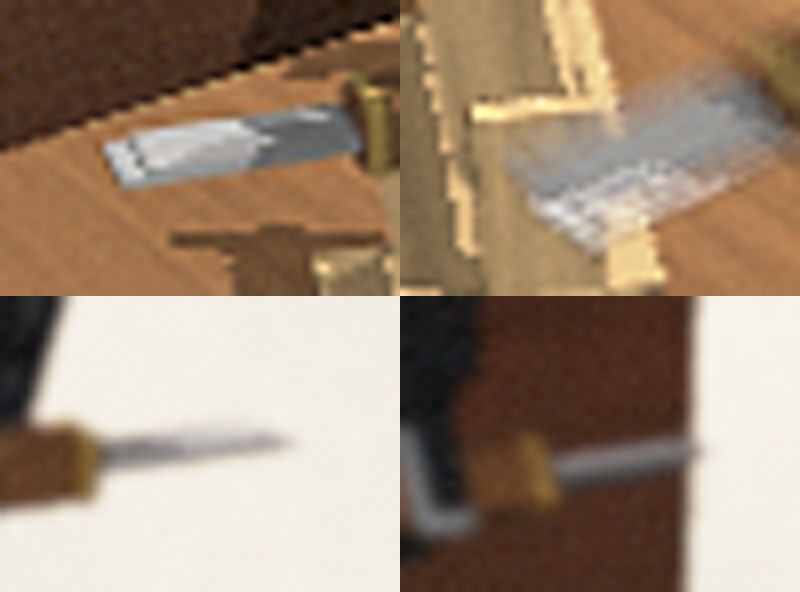

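Scene9 shows a cross line near the blade tip at crop (135,150). The side profile at (290,441) has a straight underside and a top that slopes down to the edge, so the bevel side faces up. The tip centre is at raw scene (205.5,126.6) and raw side (345.2,69.1).

```bash
cat >> h.py <<'E'
def go(pos,yawdeg,o=None):
    o=o or get_obs()
    Rd=R.from_euler("z",yawdeg,degrees=True)*R.from_quat([0,1,0,0])
    rv=(Rd*R.from_quat(o["ee_rot"]).inv()).as_rotvec()/np.pi
    print("shift",np.round((np.array(pos)-o["position"])/.6,4),"turn",np.round(rv,4))
E
python3 - <<'E'
from h import *
up=lambda u,v:((u+.5)*S-.5,(v+.5)*S-.5)
v=np.load('pics/o9.npy');Rm=R.from_quat(v[3:])
X,e=tri((P('scene'),up(205.5,126.6)),(P('side'),up(345.2,69.1)));print(X,e,Rm.inv().apply(X-v[:3]))
go([.44,.08,.40],-5)
E
```

```text
[ 0.7198 -0.0381  0.5122] 2.0 [-0.1261 -0.0067 -0.0187]
shift [-0.2464 -0.0559 -0.1785] turn [ 0.1695 -0.0289 -0.0142]
```

step_arm(commands=[15, -0.05, -0.01, -0.02, 0.04, -0.007, -0.003, 15, -0.1, -0.02, -0.05, 0.08, -0.014, -0.007, 15, -0.15, -0.03, -0.09, 0.12, -0.02, -0.01, 15, -0.2, -0.045, -0.13, 0.16, -0.027, -0.013, 15, -0.2464, -0.0559, -0.1785, 0.1695, -0.0289, -0.0142, 15, -0.2464, -0.0559, -0.1785, 0.1695, -0.0289, -0.0142, 15, -0.2464, -0.0559, -0.1785, 0.1695, -0.0289, -0.0142, 15, -0.2464, -0.0559, -0.1785, 0.1695, -0.0289, -0.0142, 15, -0.2464, -0.0559, -0.1785, 0.1695, -0.0289, -0.0142, 15, -0.2464, -0.0559, -0.1785, 0.1695, -0.0289, -0.0142])

```text
clock: 21.15
position: [0.4414, 0.0746, 0.4007]
ee_rot: [0.049, 0.999, -0.001, -0.002]
ft_force: [0.2, 0.2, -1.8]
grip_width: 0.27
grasp_force: 60.4
```

```bash
python3 -c "
from h import *
o=get_obs();print(o['position'],o['ee_rot'],o['joint_pos'],R.from_quat(o['ee_rot']).as_matrix()[2])
go([.44,.08,.11],-5);go([.44,.105,.091],-5)"
```

```text
[0.4414 0.0746 0.4007] [ 0.0489  0.9988 -0.0012 -0.0022] [-1.4897 -0.3308  0.9563  1.6227  0.2708  1.7141  0.9513] [ 0.0042 -0.0025 -1.    ]
shift [-0.0024  0.009  -0.4845] turn [ 0.0007 -0.0014  0.0034]
shift [-0.0024  0.0507 -0.5162] turn [ 0.0007 -0.0014  0.0034]
```

step_arm(commands=[15, 0.02, 0.01, -0.06, 0, 0, 0, 15, 0.04, 0.02, -0.14, 0, 0, 0, 15, 0.06, 0.03, -0.22, 0, 0, 0, 15, 0.08, 0.04, -0.3, 0, 0, 0, 15, 0.098, 0.0507, -0.37, 0.0007, -0.0014, 0.0034, 15, 0.098, 0.0507, -0.418, 0.0007, -0.0014, 0.0034, 15, 0.098, 0.0507, -0.418, 0.0007, -0.0014, 0.0034, 15, 0.098, 0.0507, -0.418, 0.0007, -0.0014, 0.0034, 15, 0.098, 0.0507, -0.418, 0.0007, -0.0014, 0.0034, 15, 0.098, 0.0507, -0.418, 0.0007, -0.0014, 0.0034])

```text
clock: 22.4
position: [0.5003, 0.1055, 0.151]
ee_rot: [0.043, 0.999, 0.002, 0.0]
ft_force: [0.8, 0.6, -0.5]
grip_width: 0.267
grasp_force: 60.3
```

```bash
python3 -c "
from h import *
o=get_obs();print(o['position'],o['ee_rot'],o['joint_pos'],R.from_quat(o['ee_rot']).as_matrix()[2])
go([.50,.105,.091],-5);go([.5755,.1045,.091],-5)
for n in ('scene','side'):cv2.imwrite(f'pics/{n}12.png',camera(n)[...,::-1])
Rm=R.from_quat(o['ee_rot'])
for n in ('scene','side'):
    print(n,proj(P(n),o['position']+Rm.apply([-.128,0,-.02]))/S,'mouth',proj(P(n),[.7026,.0942,.141])/S)
"
```

```text
[0.5003 0.1055 0.151 ] [0.043  0.9991 0.002  0.0005] [-1.3567  0.2981  1.2358  1.9076 -0.313   1.1505  1.4805] [-0.0008  0.0041 -1.    ]
shift [-0.0005 -0.0008 -0.0999] turn [-0.0013  0.0004 -0.0004]
shift [ 0.1253 -0.0017 -0.0999] turn [-0.0013  0.0004 -0.0004]
scene [271.5922 243.5648] mouth [249.8822 262.9457]
side [285.7873 171.1292] mouth [302.857  172.8112]
```

```bash
python3 - <<'E'
from h import *
p=np.array([.7026,.0944,.246]);t=np.linspace(0,2*np.pi,200)
for n in('scene','side'):
    o=(proj(P(n),p)/S).astype(int)-[32,20]
    q=np.array([(proj(P(n),p+[.035*np.cos(a),.035*np.sin(a),-.105])/S-o)*6.25 for a in t])
    print(n,q.min(0),q.max(0))
E
```

```text
scene [138.761  242.3107] [297.5824 360.2855]
side [128.5564 275.2552] [256.8171 335.8575]
```

step_arm(commands=[15, 0, 0, -0.04, 0, 0, 0, 15, 0, 0, -0.08, 0, 0, 0, 15, 0, -0.001, -0.1, 0, 0, 0, 15, 0, -0.001, -0.1, 0, 0, 0, 15, 0.025, -0.001, -0.1, -0.001, 0, 0, 15, 0.05, -0.001, -0.1, -0.001, 0, 0, 15, 0.075, -0.001, -0.1, -0.001, 0, 0, 15, 0.1, -0.001, -0.1, -0.001, 0, 0, 15, 0.1, -0.001, -0.1, -0.001, 0, 0, 15, 0.1, -0.001, -0.1, -0.001, 0, 0])

```text
clock: 23.75
position: [0.5596, 0.1042, 0.0902]
ee_rot: [0.043, 0.999, -0.001, -0.0]
ft_force: [0.1, -0.8, -1.5]
grip_width: 0.27
grasp_force: 60.5
```

```bash
python3 -c "
from h import *
o=get_obs();print(o['position'],o['ee_rot'],o['joint_pos'],o['ft_force'],R.from_quat(o['ee_rot']).as_matrix()[2])
go([.5755,.1045,.091],-5)
for n in ('scene','side'):cv2.imwrite(f'pics/{n}13.png',camera(n)[...,::-1])
np.save('pics/o13.npy',np.r_[o['position'],o['ee_rot']])
"
```

```text
[0.5596 0.1042 0.0902] [ 0.0434  0.9991 -0.0006 -0.0001] [-1.0786  0.526   1.0393  1.8138 -0.5063  1.0983  1.6264] [ 0.1021 -0.7552 -1.4956] [ 0.0001 -0.0011 -1.    ]
shift [0.0265 0.0005 0.0013] turn [ 0.0004 -0.0001 -0.0001]
```

```bash
python3 - <<'E'
from h import *
pos=np.array([.5003,.1055,.151]);Rm=R.from_quat([.043,.9991,.002,.0005])
xs=np.arange(.1,.15,.004);ys=np.arange(-.02,.021,.004)
for n in('scene','side'):
    i=cv2.imread(f'pics/{n}12.png').astype(np.float32)
    sat=i.max(2)-i.min(2)
    def smp(pts):
        q=np.array([proj(P(n),pos+Rm.apply(p))/S for p in pts],np.float32)
        return cv2.remap(sat,q[None,:,:1],q[None,:,1:],1)[0].astype(int)
    print(n,'along',smp([[-x,0,-.019] for x in xs]),'across@.10',smp([[-.1,y,-.019] for y in ys]),'@.118',smp([[-.118,y,-.019] for y in ys]))
print(xs,ys)
E
```

```text
scene along [ 4  5  5  6  6  1 24 92 81 76 79 78 79] across@.10 [92 15  2  4  5  4  4 10 46 68 67] @.118 [89 28  4  3  3  4  3 10 54 60 58]
side along [11 11 11 11 12 13 19 38 66 89 94 86 68] across@.10 [98 75 49 27 14 11 11 10 12 20 36] @.118 [98 83 58 32 20 13 10 11 13 18 21]
[0.1   0.104 0.108 0.112 0.116 0.12  0.124 0.128 0.132 0.136 0.14  0.144
 0.148] [-0.02  -0.016 -0.012 -0.008 -0.004  0.     0.004  0.008  0.012  0.016
  0.02 ]
```

step_arm(commands=[15, 0.005, 0.001, 0.001, 0, 0, 0, 15, 0.01, 0.002, 0.0017, 0, 0, 0, 15, 0.015, 0.003, 0.0017, 0, 0, 0, 15, 0.02, 0.003, 0.0017, 0, 0, 0, 15, 0.0257, 0.003, 0.0017, 0, 0, 0, 15, 0.0257, 0.003, 0.0017, 0, 0, 0, 15, 0.0257, 0.003, 0.0017, 0, 0, 0, 15, 0.0257, 0.003, 0.0017, 0, 0, 0, 15, 0.0257, 0.003, 0.0017, 0, 0, 0, 15, 0.0257, 0.003, 0.0017, 0, 0, 0])

```text
clock: 25.1
position: [0.5752, 0.1061, 0.0908]
ee_rot: [0.043, 0.999, -0.001, -0.0]
ft_force: [-0.8, 1.2, -2.4]
grip_width: 0.267
grasp_force: 60.5
```

```bash
python3 - <<'E'
from h import *
o=get_obs();pos=o['position'];Rm=R.from_quat(o['ee_rot'])
print(pos,o['joint_pos'],o['ft_force'],Rm.as_matrix()[2],o['grip_width'],np.abs(o['joint_velocities']).max())
print('tip',pos+Rm.apply([-.127,.001,-.019]))
# lamp unmoved? compare with s6/d6
for n,f in(('scene','s6'),('side','d6')):
    i0=cv2.imread(f'pics/{f}_raw.png');i1=np.ascontiguousarray(camera(n)[...,::-1])
    x,y=(proj(P(n),[.7026,.0944,.165])/S).astype(int)-[10,10]
    r=cv2.matchTemplate(i1[y-10:y+28,x-10:x+30],i0[y:y+18,x:x+20],cv2.TM_CCOEFF_NORMED);print(n,cv2.minMaxLoc(r)[1::2])
E
```

```text
[0.5752 0.1061 0.0908] [-1.043   0.5572  1.02    1.7709 -0.5244  1.1154  1.6347] [-0.8407  1.2094 -2.4472] [ 0.0002 -0.0012 -1.    ] 0.2667093545168553 0.0013399390735226832
tip [0.7019 0.0961 0.1098]
scene (0.9919246435165405, (10, 10))
side (0.9853681325912476, (10, 10))
```

```bash
python3 -c "
from workcell import *
print(hand_in())"
```

```text
the job is handed in; nothing more can be done
None
```

I handed the job in at about 25 s: the lamp hangs on the rail over the band after being hooked about 12 cm to one side and slid along. The robot is holding the chisel level, bevel up, with its edge about 3 cm below the middle of the shade. `hand_in()` returned no verdict. That the bevel faces up is my reading of two small camera crops.

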